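# Tip a burner tile onto its other face

### The job

The grill burner tile in the red-barred tipping tray lies plain white back up. Turn it over by swinging that tray by its red bar right over, past upright, so that the tile tumbles onto the landing deck beside the hinge and lies flat there with its dark grid face up; then bring the empty tray back down flat and let go of it. Do not touch the tile with the gripper, and leave the blue-barred tray and its tile, which is already grid face up, alone.

Things in the scene. Friction and masses are not known exactly. Their poses are not given: they have to be found in the camera images.
- red_stand: Fixed stand of the RED-barred tray. Origin on the table below the hinge's middle; x level, from tray to landing deck (roughly away from the robot), y along the hinge, z up. Hinge axis at z = 40 mm; flat tray at x = -100 to 0. Landing deck: black rubber top at z = 34, x = 0 to 102, 88 mm wide between rails (tops 46), end wall at x = 104 (top 49). Base plate x = -85 to 105; only table is under the bar.
- red_tray (a joint): Angle of the steel tray with the red bar, rad: 0 flat, grows as the bar is lifted, 1.57 upright, stop at 2.0 (leaning over the deck). Swings freely: falls flat if let go before upright, on to the stop if after. Tray 100 x 82 mm, 0.3 kg, inside 94 x 76, walls 14 mm; a 9 mm high, 3 mm thick lip at the hinge holds the sliding tile until, past 1.75 rad, it topples onto the deck.
- red_bar (a point): Middle of the red round bar, 10 mm thick, 86 mm long, parallel to the hinge, on two thin rods at its ends (70 mm free between), 40 mm clear of the tray's front wall. Moves with the tray; when flat it is at x = -145 mm, z = 52 mm in the stand's frame (145 mm before and 12 mm above the hinge axis). It can turn between gripping fingers.
- red_tile_mid (a point): Centre of the loose burner tile in the red-barred tray: rigid ceramic square 64 x 64 x 10 mm, about 90 g. One face is plain white, the other a dark square with an orange grid. Its z axis points out of the plain white face: up at the start, down once turned over. It starts with its centre 50 to 60 mm before the hinge.
- blue_tile_mid (a point): Centre of the other burner tile, same size, already dark grid face up in the blue-barred tray of the twin stand. To be left alone.
Mind the look-alikes: they are no part of the job. What is shaped like the part that bears red_tile_mid but purple or turquoise is not meant.

How it is judged (in metres and radians):
On the way:
1. the red-barred tray is swung past upright (value of joint red_tray above 1.6 rad), for 0.05 s.
At the end, for the whole second after the job is handed in: The tile rests on the landing deck, flat within 10 degrees, dark grid face up, its centre 20 to 85 mm beyond the hinge, within 20 mm of the deck's middle line and 30 to 46 mm above the table; the red-barred tray is flat (under 0.1 rad) and still; the other tile has moved under 15 mm (angle between red_tile_mid's own z axis and vertical above 2.967 rad and x of red_tile_mid in the frame of red_stand between 0.02 and 0.085 m and y of red_tile_mid in the frame of red_stand between -0.02 and 0.02 m and z of red_tile_mid in the frame of red_stand between 0.03 and 0.046 m and linear speed of red_tile below 0.02 m/s and value of joint red_tray below 0.1 rad and velocity of joint red_tray below 0.1 rad/s and distance of blue_tile_mid from where it was at the start of the episode below 0.015 m); the robot touches nothing.
It fails at once if the gripper touches the tile (contact force between the fingers and red_tile above 0.5 N).
It fails at once if the tile in the blue-barred tray is disturbed (distance of blue_tile_mid from where it was at the start of the episode above 0.015 m).
It also fails if it takes over 54 s, if anything falls off the work surface, if the arm or the gripper's body presses on something with over 40 N, if the wrist force passes 120 N, or if a joint passes its speed limit or range.

### The arm

A 6-joint arm with a two-finger parallel gripper is mounted at the origin on the work surface. World frame = base frame: x ahead of the robot, y to its left, z up, the work surface at z = 0. Lengths are in m, angles in degrees, forces in N, time in s.
With the tool pointing down it reaches from about 0.4 to 0.825 m from the base axis. Payload 7 kg.
Tool frame: the origin (TCP) lies at the very end of the fingers, on their centre line; the grasp point (between the pads) lies 19 mm behind it (ctrl.tcp_to_grasp is the distance from the TCP to the grasp point, in m); z points along the fingers, x is the direction in which the jaws open and shut, and the axes are right-handed (so a half turn about z gives the same grasp; the last joint's range is limited). The gripper opens to 88 mm and grips with 3 to 60 N. Pads are 19 mm wide; open, the fingers measure 130 mm over their backs; the gripper's body (78 mm by 193 mm) begins 47 mm behind the grasp point.
Start: joints at [81.996, 20.546, 0.682, 0, -70.136, -16.507], TCP at [0.28, 0.614, 0.227] pointing down, gripper open.
Joint ranges: [-176.03, 176.03], [-82.01, 121.73], [-58.28, 71.71], [-173.87, 95.51], [-174.79, -0.11], [-173.66, 173.66]. Speed limits (degrees/s): [136.94, 136.94, 172.46, 180, 180, 180].

### API

Orientations are given as [roll, pitch, yaw] about the fixed x, y, z axes, in that order (R = Rz(yaw) Ry(pitch) Rx(roll)).
In Python, from plant import sensors, vision, ticket, ctrl gives the robot as it stands. The module is installed in compiled form; this text tells all that it offers.
- The arm moves only by the tool drive_tool, never from a script. Its argument "moves" is a list of rows, each a list of 6 numbers: the shift along the tool's x, y, z in units of 0.15 m (1.0 is 0.15 m), then the turn, a rotation vector about the tool's x, y, z in units of 60 degrees (1.0 is 60 degrees). In form: [[dx, dy, dz, rx, ry, rz], ...]. A call has 1 to 8 rows; each row is the pose to reach, as a shift and turn from the pose measured when the call began, along the tool's axes at that moment; what a row does not reach only later rows make up. A row lasts 1/10 s, in which the tool goes at most 50 mm and 8.59 degrees, less where a joint would pass 70% of its speed; a pose out of reach is approached as far as the arm can. A call with a number of a shift or a turn outside -1 to 1 is refused whole. A call with a gripper value outside its range is refused whole. "fingers" is the opening, from -1 (shut) to 1 (fully open), set as the call begins (left out, the last holds). The fingers move at their own pace and stop on an object; the grip force is fixed at half the most. Time passes only in rows, so rows that repeat a pose let the fingers close. It gives the time, the measured TCP pose, the force and the opening at its end, in the units of the state.
- sensors.get_obs(): the state, without advancing time (a new reading comes with each control period).
- vision.snapshot(name): name is "side" or "top" or "wrist"; returns a dict with "pixels" (480x640x3 uint8, red, green, blue), "fx", "fy", "cx", "cy" (pixels), "R" (3x3) and "t" (3): a world point X has camera coordinates R X + t. Camera axes: x right, y down, z forward; pixel columns grow to the right and rows downward; lengths in m; the calibration is good to about 2 mm. A picture is of the moment at which its call begins. There is no depth.
- ticket.close_job(): hands the job in, once; it reports no verdict.
The state is a dict: "clock": time; "joint_pos": joint angles; "qvel": joint speeds; "tau": joint torques, N m; "tool_pos": TCP position; "orientation": TCP orientation; "force": force on the tool from outside, world axes, zero at the start; "moment": the same for the moment, N m; "opening": finger opening in m.
Only numpy, scipy, OpenCV 4.12 (cv2) and the standard library are available. Lean on these libraries where they do the work, as an engineer would, in place of code of your own. Each camera call takes 0.05 s, during which the arm holds its last target.

## Working session

There is one attempt and no reset: what is moved stays moved. The work goes in short steps, Python scripts to look and compute and a tool call to move; the robot and the scene stay as the last step left them, time stands still between calls to the robot, and variables do not carry over. Pictures are saved under pics/ and viewed, and the job is handed in when it is done.

Besides the shell and the picture viewer there is one more tool, called after ">>>" by a JSON object that holds its "op" and its "data". drive_tool: Moves the arm, as the interface text tells. Shifts and turns lie within -1 to 1; 1 stands for 0.15 m of shift or 60 degrees of turn. Its arguments: {"type":"object","properties":{"moves":{"type":"array"},"fingers":{"type":"number"}},"required":["moves"]}

```bash
mkdir -p pics; python3 - <<'E'
from plant import sensors, vision, ctrl
import cv2
print(sensors.get_obs(), ctrl.tcp_to_grasp)
for n in ["side","top","wrist"]:
    s=vision.snapshot(n); cv2.imwrite(f"pics/{n}0.png",s["pixels"][:,:,::-1]); print(n,s["fx"],s["cx"],s["cy"],s["R"],s["t"])
E
```

```text
{'clock': 0.0, 'joint_pos': array([ 8.19957924e+01,  2.05915124e+01,  6.35968725e-01, -2.05210761e-02,
       -7.01363700e+01, -1.65074582e+01]), 'qvel': array([ 0.02671422,  0.02432947,  0.09478512, -0.06667204,  0.04483051,
       -0.07721636]), 'tau': array([ 2.62803725e-03, -5.82729685e+01,  2.93050289e+01,  6.99738890e+00,
        6.93943395e-03, -1.58527764e-04]), 'tool_pos': array([0.27985826, 0.61372897, 0.22563723]), 'orientation': array([-1.79992377e+02, -9.36070868e-02, -1.14518660e+02]), 'force': array([-0.27250972, -0.80898651,  0.61933617]), 'moment': array([-0.0167051 , -0.01670518,  0.05291657]), 'opening': 0.08726722863880994} 0.0188
side 620.4504413567059 329.55259696870473 241.21797913085192 [[-0.99594129 -0.08741309  0.0214454 ]
 [-0.07614509  0.69126848 -0.71857485]
 [ 0.04798832 -0.71729133 -0.69511889]] [0.46305579 0.0957044  1.03733756]
top 480.94066687264745 310.7547184404091 244.0702191254231 [[ 0.02756954 -0.99850521  0.04719386]
 [-0.98642334 -0.03482135 -0.16048821]
 [ 0.16189167 -0.04212854 -0.98590886]] [-0.05429616  0.5001245   0.64439043]
wrist 336.43249148103496 321.1091726901914 237.31720887252857 [[-4.15726694e-01 -9.09489491e-01  4.26886997e-04]
 [-8.77987799e-01  4.01449679e-01  2.60721268e-01]
 [-2.37294627e-01  1.08013989e-01 -9.65414024e-01]] [ 0.67554266 -0.03371456  0.38903737]
```

View pics/side0.png

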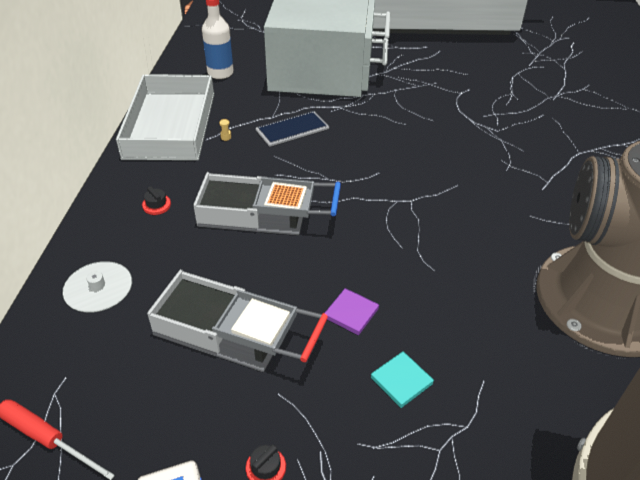

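View pics/top0.png

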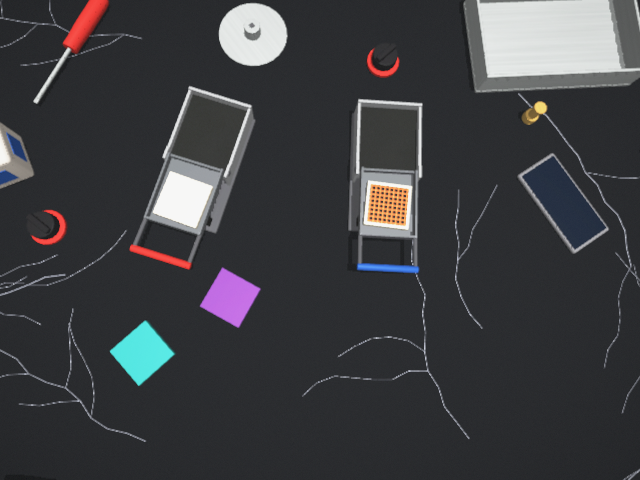

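View pics/wrist0.png

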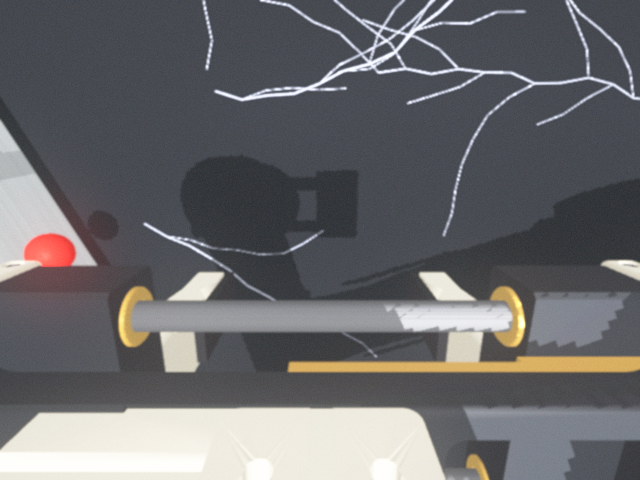

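In the top view, the red bar is at (160,257). The other red things are the screwdriver (85,25) and the knobs (47,227) and (383,61). The white tile is at (183,200). Its look-alikes are purple (231,297) and turquoise (142,352), and the blue-barred twin is at (388,205). I choose the bar at (160,257) and will measure it in both views.

```bash
cat > h.py <<'E'
import numpy as np, cv2
from plant import sensors, vision
def ray(s,p):
    d=s["R"].T@np.array([(p[0]-s["cx"])/s["fx"],(p[1]-s["cy"])/s["fy"],1.]); return -s["R"].T@s["t"],d
def onz(s,p,z):
    c,d=ray(s,p); return c+d*(z-c[2])/d[2]
def proj(s,X):
    c=s["R"]@X+s["t"]; return np.array([s["fx"]*c[0]/c[2]+s["cx"],s["fy"]*c[1]/c[2]+s["cy"]])
def tri(s1,p1,s2,p2):
    a,d=ray(s1,p1);b,e=ray(s2,p2); k=np.linalg.lstsq(np.c_[d,-e],b-a,rcond=None)[0]
    return (a+d*k[0]+b+e*k[1])/2, np.linalg.norm(a+d*k[0]-b-e*k[1])
def comps(mask,amin=100):
    n,l,st,c=cv2.connectedComponentsWithStats(mask.astype(np.uint8)); return [(st[i],c[i],l==i) for i in range(1,n) if st[i][4]>amin]
def red(im):
    h=cv2.cvtColor(im,cv2.COLOR_RGB2HSV); return ((h[...,0]<8)|(h[...,0]>172))&(h[...,1]>150)&(h[...,2]>70)
E
python3 - <<'E'
from h import *
S={}
for n in ["side","top"]:
    s=vision.snapshot(n); S[n]=s
    for st,c,m in comps(red(s["pixels"]),60):
        r=cv2.minAreaRect(np.argwhere(m)[:,::-1].astype(np.float32)); print(n,"red",np.round(c),st[4],r)
        b=cv2.boxPoints(r); L=max(r[1]);W=min(r[1])
        if L>45 and W<14 and c[1]>200:
            b=b[np.argsort(b[:,1])]; s["e"]=[(b[0]+b[1])/2,(b[2]+b[3])/2]
    h=cv2.cvtColor(s["pixels"],cv2.COLOR_RGB2HSV); w=(h[...,1]<40)&(h[...,2]>215)
    for st,c,m in comps(w,800):
        print(n,"white",c,st)
        if (n=="top" and abs(c-[183,200]).max()<15) or (n=="side" and abs(c-[262,322]).max()<15): s["w"]=c
for n in S: print(n,S[n]["e"],[onz(S[n],p,.052).round(4) for p in S[n]["e"]])
t=S["top"];d=S["side"]
# near end in top (lower row = right) pairing: print both
for a in t["e"]:
    for b in d["e"]: print(a,b,tri(t,a,d,b))
for s in S.values():
  if "w" in s: print("tile",onz(s,s["w"],.045))
crop=t["pixels"][70:300,100:290,::-1]; cv2.imwrite("pics/crop.png",cv2.resize(crop,None,fx=2.5,fy=2.5))
E
```

```text
side red [212.   2.] 69 ((212.0, 2.5), (5.0, 12.0), 90.0)
side red [157. 207.] 236 ((156.45599365234375, 206.00799560546875), (16.27857780456543, 28.442787170410156), 79.69515228271484)
side red [313. 338.] 369 ((313.5000305175781, 337.5000305175781), (7.602630138397217, 52.32398986816406), 26.56505012512207)
side red [ 29. 423.] 1418 ((28.76923179626465, 423.3460998535156), (70.44692993164062, 22.46535873413086), 33.690067291259766)
side red [267. 470.] 330 ((265.0, 465.5), (27.0, 40.0), 90.0)
side white [169.13191043 117.02974108] [ 128   76   83   64 2858]
side white [ 96.84913043 286.58173913] [  63  263   68   48 2300]
side white [260.25032852 320.81143233] [ 231  299   58   45 1522]
top red [85. 24.] 1111 ((85.0999984741211, 23.200000762939453), (19.86439323425293, 62.66103744506836), 32.47119140625)
top red [381.  67.] 322 ((381.29998779296875, 64.60000610351562), (32.57146072387695, 24.349536895751953), 18.434947967529297)
top red [ 54. 230.] 396 ((50.900001525878906, 228.7000274658203), (29.06888198852539, 36.224300384521484), 26.56505012512207)
top red [160. 256.] 492 ((160
[... 496 characters left out ...]
float32), array([190.72423, 265.8826 ], dtype=float32)] [array([0.4873, 0.2116, 0.052 ]), array([0.4636, 0.1266, 0.052 ])]
[129.68507 246.80783] [325.20004 314.10004] (array([0.46653651, 0.18629471, 0.1290621 ]), np.float64(0.018910292129788547))
[129.68507 246.80783] [301.80002 360.90002] (array([0.48702198, 0.21186414, 0.05107992]), np.float64(0.000723251276079318))
[190.72423 265.8826 ] [325.20004 314.10004] (array([0.46249634, 0.126264  , 0.053569  ]), np.float64(0.001862205527510262))
[190.72423 265.8826 ] [301.80002 360.90002] (array([ 0.48490848,  0.14635751, -0.04465696]), np.float64(0.02127296060561539))
tile [0.55777877 0.14247394 0.045     ]
tile [0.55924957 0.14630435 0.045     ]
```

```bash
sleep 0
```

```text
(no output)
```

View pics/crop.png

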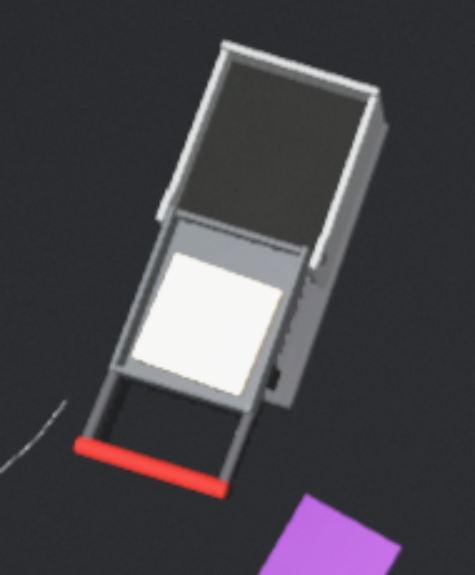

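```bash
cat >> h.py <<'E'
from scipy.spatial.transform import Rotation as Ro
def plan(pos,yaw,rpy2=None):
    o=sensors.get_obs(); R=Ro.from_euler('xyz',o["orientation"],degrees=True)
    T=Ro.from_euler('xyz',[180,0,yaw],degrees=True)
    sh=R.inv().apply(np.array(pos)-o["tool_pos"])/.15; rv=(R.inv()*T).as_rotvec(degrees=True)/60
    print("tcp",o["tool_pos"].round(4),o["orientation"].round(2),"F",o["force"].round(1),"op",round(o["opening"],4),"t",o["clock"]); print("shift",sh.round(4),"turn",rv.round(4))
E
python3 - <<'E'
from h import *
s=vision.snapshot("top")
a=onz(s,(190.4,88.5),.049);b=onz(s,(250.4,106.8),.049);print(a,b,np.linalg.norm(a-b))
e=a-b;print("yaw from wall",np.degrees(np.arctan2(-e[0],e[1])))
bar=np.array([.4748,.169]);m=((a+b)/2)[:2]-bar;print("axis",np.degrees(np.arctan2(m[1],m[0])),np.linalg.norm(m))
bar=np.array([.4748,.169])
plan([.4748,.169,.14],164.0)
E
```

```text
[0.72590508 0.14529174 0.049     ] [0.70171202 0.05620927 0.049     ] 0.09230921864575976
yaw from wall -15.193946055876909
axis -15.936826911078919 0.24856202599845187
tcp [0.28   0.614  0.2262] [-1.8000e+02 -3.0000e-02 -1.1452e+02] F [ 0.1  0.3 -0.4] op 0.0872 t 0.3
shift [ 2.16   -2.4126  0.5763] turn [-4.0000e-04 -4.0000e-04  1.3581e+00]
```

>>> {"op": "drive_tool", "data": {"moves": [[0.18,-0.2,0,0,0,0.11],[0.36,-0.4,0,0,0,0.22],[0.54,-0.6,0,0,0,0.34],[0.72,-0.8,0,0,0,0.45],[0.72,-0.8,0,0,0,0.45]], "fingers": -0.45}}

```text
clock: 0.8
tool_pos: [0.3455, 0.4621, 0.227]
orientation: [-180.0, -0.0, -141.9]
force: [1.5, 1.0, 0.3]
opening: 0.0532
```

```bash
python3 -c "
from h import *
plan([.4748,.169,.14],164.3)"
```

```text
tcp [0.3455 0.4621 0.227 ] [-1.7999e+02 -4.0000e-02 -1.4189e+02] F [1.5 1.  0.3] op 0.0532 t 0.8
shift [ 0.5274 -2.0697  0.5807] turn [-5.000e-04 -4.000e-04  8.969e-01]
```

>>> {"op": "drive_tool", "data": {"moves": [[0.06,-0.25,0,0,0,0.11],[0.12,-0.5,0,0,0,0.22],[0.18,-0.75,0,0,0,0.34],[0.25,-1,0,0,0,0.45],[0.25,-1,0,0,0,0.45]]}}

```text
clock: 1.3
tool_pos: [0.4093, 0.3179, 0.2274]
orientation: [-180.0, -0.0, -169.2]
force: [0.3, 0.6, 0.6]
opening: 0.0244
```

```bash
python3 -c "
from h import *
plan([.4748,.169,.14],164.3)"
```

```text
tcp [0.4093 0.3179 0.2274] [-1.7997e+02 -3.0000e-02 -1.6924e+02] F [0.3 0.6 0.6] op 0.0244 t 1.3
shift [-0.2441 -1.0563  0.5828] turn [-6.000e-04 -4.000e-04  4.411e-01]
```

>>> {"op": "drive_tool", "data": {"moves": [[-0.06,-0.25,0,0,0,0.11],[-0.12,-0.5,0.1,0,0,0.22],[-0.18,-0.75,0.3,0,0,0.33],[-0.24,-1,0.55,0,0,0.44],[-0.24,-1,0.55,0,0,0.44],[-0.24,-1,0.55,0,0,0.44]]}}

```text
clock: 1.9
tool_pos: [0.4727, 0.1765, 0.1441]
orientation: [-179.9, -0.1, 164.4]
force: [0.2, 0.6, 0.8]
opening: 0.0244
```

```bash
python3 -c "
from h import *
plan([.4748,.169,.034],164.3)
for n in ['side','wrist']: cv2.imwrite(f'pics/{n}1.png',vision.snapshot(n)['pixels'][:,:,::-1])"
```

```text
tcp [0.4727 0.1765 0.1441] [-1.7986e+02 -6.0000e-02  1.6436e+02] F [0.2 0.6 0.8] op 0.0244 t 1.9
shift [-0.0278 -0.0426  0.7341] turn [-0.0023 -0.0011  0.001 ]
```

View pics/side1.png

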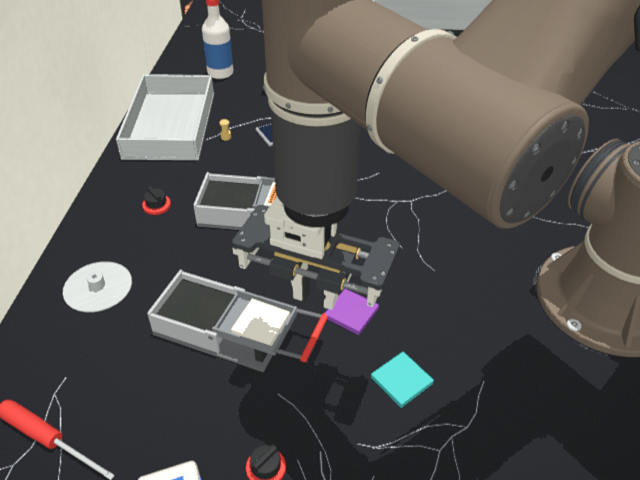

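View pics/wrist1.png

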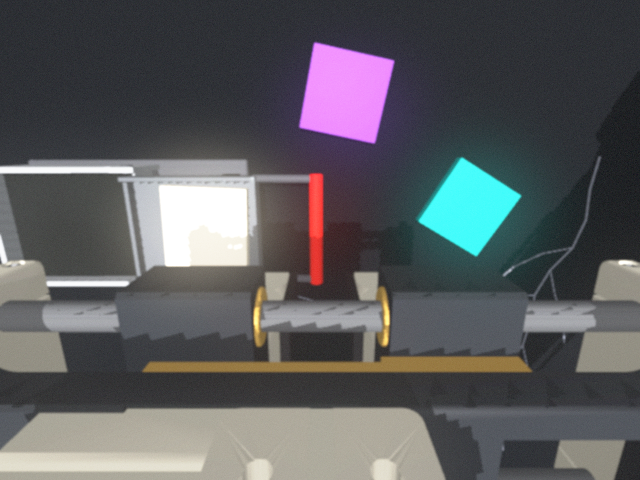

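The wrist view shows the bar at column 316, parallel to the jaws and close to the midline between the fingers (column 321). I'll go down now.

>>> {"op": "drive_tool", "data": {"moves": [[-0.03,-0.045,0.1,0,0,0],[-0.03,-0.045,0.25,0,0,0],[-0.03,-0.045,0.4,0,0,0],[-0.03,-0.045,0.5,0,0,0],[-0.03,-0.045,0.5,0,0,0]]}}

```text
clock: 2.5
tool_pos: [0.4753, 0.1716, 0.0701]
orientation: [-180.0, -0.0, 164.6]
force: [-0.3, -0.7, -0.6]
opening: 0.024
```

```bash
python3 -c "
from h import *
plan([.4748,.169,.034],164.3)
for n in ['side','wrist']: cv2.imwrite(f'pics/{n}2.png',vision.snapshot(n)['pixels'][:,:,::-1])"
```

```text
tcp [0.4753 0.1716 0.0701] [-179.96   -0.    164.61] F [-0.3 -0.7 -0.6] op 0.024 t 2.5
shift [-0.0015 -0.0173  0.2404] turn [-0.0007 -0.      0.0052]
```

View pics/wrist2.png

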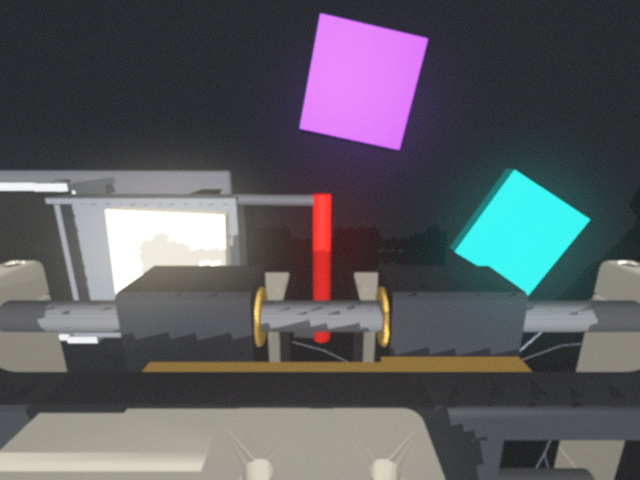

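The bar (column 321) is now exactly between the finger tips (columns 277 and 367). I'll lower and close.

>>> {"op": "drive_tool", "data": {"moves": [[0,-0.017,0.08,0,0,0],[0,-0.017,0.16,0,0,0],[0,-0.017,0.24,0,0,0],[0,-0.017,0.24,0,0,0],[0,-0.017,0.24,0,0,0]]}}

```text
clock: 3.1
tool_pos: [0.4756, 0.1693, 0.0353]
orientation: [180.0, 0.1, 164.6]
force: [-0.2, -0.4, -0.3]
opening: 0.0243
```

>>> {"op": "drive_tool", "data": {"moves": [[0,0,0,0,0,0],[0,0,0,0,0,0],[0,0,0,0,0,0],[0,0,0,0,0,0]], "fingers": -1}}

```text
clock: 3.5
tool_pos: [0.4754, 0.1695, 0.0356]
orientation: [180.0, 0.1, 164.6]
force: [-3.8, 2.2, 2.0]
opening: 0.0091
```

```bash
python3 -c "
from h import *
plan([.4748,.169,.034],164.3)
for n in ['side','wrist']: cv2.imwrite(f'pics/{n}3.png',vision.snapshot(n)['pixels'][:,:,::-1])
for th in np.arange(0.1,1.96,.1): print(round(th,2), np.round(np.array([-( -.145*np.cos(th)+.012*np.sin(th)+.145), -(.145*np.sin(th)+.012*np.cos(th)-.012)])/.15,2))"
```

```text
tcp [0.4754 0.1695 0.0356] [1.7997e+02 6.0000e-02 1.6460e+02] F [-3.8  2.2  2. ] op 0.0091 t 3.5
shift [ 0.0029 -0.0044  0.0104] turn [0.0005 0.001  0.0049]
0.1 [-0.01 -0.1 ]
0.2 [-0.04 -0.19]
0.3 [-0.07 -0.28]
0.4 [-0.11 -0.37]
0.5 [-0.16 -0.45]
0.6 [-0.21 -0.53]
0.7 [-0.28 -0.6 ]
0.8 [-0.35 -0.67]
0.9 [-0.43 -0.73]
1.0 [-0.51 -0.78]
1.1 [-0.6  -0.82]
1.2 [-0.69 -0.85]
1.3 [-0.79 -0.87]
1.4 [-0.88 -0.89]
1.5 [-0.98 -0.89]
1.6 [-1.07 -0.88]
1.7 [-1.17 -0.87]
1.8 [-1.26 -0.84]
1.9 [-1.35 -0.81]
```

View pics/side3.png

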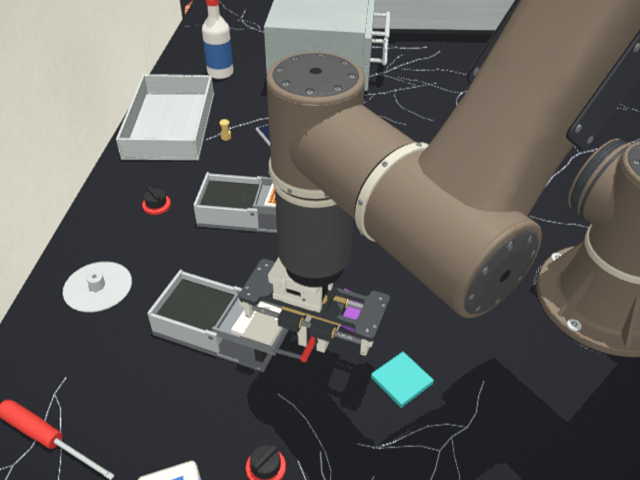

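The bar is held, with the opening at 9 mm. Next I follow the arc.

>>> {"op": "drive_tool", "data": {"moves": [[-0.01,0,-0.1,0,0,0],[-0.04,0,-0.19,0,0,0],[-0.07,0,-0.28,0,0,0],[-0.11,0,-0.37,0,0,0],[-0.16,0,-0.45,0,0,0],[-0.21,0,-0.53,0,0,0],[-0.28,0,-0.6,0,0,0],[-0.28,0,-0.6,0,0,0]]}}

```text
clock: 4.4
tool_pos: [0.5145, 0.1586, 0.1271]
orientation: [180.0, -0.1, 164.6]
force: [-17.6, 7.3, 14.9]
opening: 0.0093
```

```bash
cat >> h.py <<'E'
O=np.array([.6144,.1298,.04]); u=np.array([np.cos(np.radians(-15.6)),np.sin(np.radians(-15.6)),0])
def arc(ths,label=True):
    o=sensors.get_obs(); R=Ro.from_euler('xyz',o["orientation"],degrees=True); g=o["tool_pos"]+R.apply([0,0,-.0188+.0])
    d=g-O; x=d@u; z=d[2]; print("bar x,z",round(x,4),round(z,4),"r",round(np.hypot(x,z),4),"theta",round(np.pi-np.arctan2(z,x)+np.arctan2(12,145),3),"side",(d@np.array([-u[1],u[0],0])).round(4),"F",o["force"].round(1),"op",o["opening"].round(4),"rpy",o["orientation"].round(2),"t",o["clock"])
    for th in ths:
        t=O+u*(-.145*np.cos(th)+.012*np.sin(th))+np.array([0,0,.145*np.sin(th)+.012*np.cos(th)])
        print(round(th,2),(R.inv().apply(t-g)/.15).round(3))
E
python3 -c "
from h import *
arc(np.arange(.7,1.65,.1))"
```

```text
Traceback (most recent call last):
  File "h.py", line 25, in arc
    d=g-O; x=d@u; z=d[2]; print("bar x,z",round(x,4),round(z,4),"r",round(np.hypot(x,z),4),"theta",round(np.pi-np.arctan2(z,x)+np.arctan2(12,145),3),"side",(d@np.array([-u[1],u[0],0])).round(4),"F",o["force"].round(1),"op",o["opening"].round(4),"rpy",o["orientation"].round(2),"t",o["clock"])
                                                                                                                                                                                                                               ^^^^^^^^^^^^^^^^^^
AttributeError: 'float' object has no attribute 'round'
```

```bash
sed -i 's/o\["opening"\].round(4)/round(o["opening"],4)/; s/+np.arctan2(12,145)/-np.arctan2(12,145)/' h.py
python3 -c "
from h import *
arc(np.arange(.7,1.65,.1))
s=vision.snapshot('side');cv2.imwrite('pics/side4.png',s['pixels'][:,:,::-1])"
```

```text
bar x,z -0.1039 0.1059 r 0.1484 theta 0.712 side 0.0008 F [-17.6   7.3  14.9] op 0.0093 rpy [ 1.7997e+02 -8.0000e-02  1.6456e+02] t 4.4
0.7 [-0.005 -0.006  0.022]
0.8 [-0.077 -0.006 -0.043]
0.9 [-0.155 -0.006 -0.101]
1.0 [-0.238 -0.006 -0.151]
1.1 [-0.326 -0.006 -0.192]
1.2 [-0.417 -0.007 -0.224]
1.3 [-0.511 -0.007 -0.247]
1.4 [-0.607 -0.007 -0.261]
1.5 [-0.704 -0.007 -0.265]
1.6 [-0.801 -0.008 -0.259]
```

View pics/side4.png

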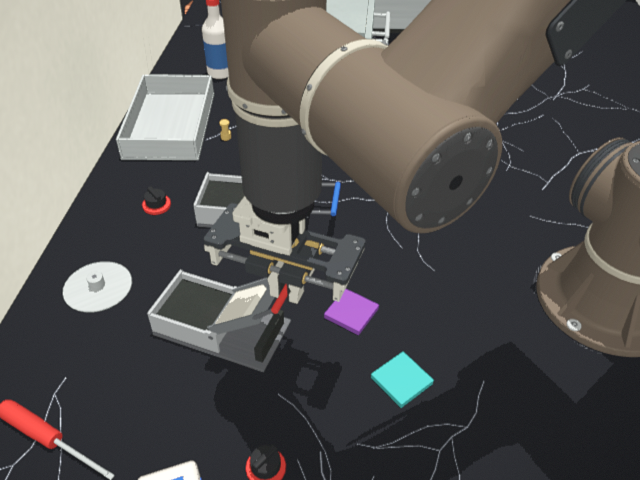

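>>> {"op": "drive_tool", "data": {"moves": [[0,0,0,0,0,0],[-0.035,0,-0.033,0,0,0],[-0.07,0,-0.065,0,0,0],[-0.11,0,-0.095,0,0,0],[-0.15,0,-0.123,0,0,0],[-0.15,0,-0.123,0,0,0]]}}

```text
clock: 5.05
tool_pos: [0.5358, 0.1527, 0.1464]
orientation: [180.0, -0.1, 164.6]
force: [-8.8, 3.2, 10.6]
opening: 0.0089
```

```bash
python3 -c "
from h import *
arc(np.arange(.8,1.65,.1))"
```

```text
bar x,z -0.0818 0.1252 r 0.1496 theta 0.909 side 0.0009 F [-8.8  3.2 10.6] op 0.0089 rpy [ 1.7995e+02 -1.2000e-01  1.6456e+02] t 5.05
0.8 [ 0.071 -0.006  0.086]
0.9 [-0.007 -0.006  0.028]
1.0 [-0.09  -0.006 -0.022]
1.1 [-0.178 -0.006 -0.063]
1.2 [-0.269 -0.007 -0.096]
1.3 [-0.364 -0.007 -0.119]
1.4 [-0.46  -0.007 -0.133]
1.5 [-0.556 -0.007 -0.136]
1.6 [-0.653 -0.008 -0.131]
```

>>> {"op": "drive_tool", "data": {"moves": [[-0.04,0,-0.035,0,0,0],[-0.08,0,-0.06,0,0,0],[-0.125,0,-0.082,0,0,0],[-0.17,0,-0.1,0,0,0],[-0.215,0,-0.12,0,0,0],[-0.26,0,-0.134,0,0,0],[-0.305,0,-0.145,0,0,0],[-0.305,0,-0.145,0,0,0]]}}

```text
clock: 5.85
tool_pos: [0.581, 0.14, 0.1688]
orientation: [179.9, -0.1, 164.5]
force: [-3.4, 0.3, 3.9]
opening: 0.009
```

```bash
python3 -c "
from h import *
arc(np.arange(1.2,2,.1))
s=vision.snapshot('side');cv2.imwrite('pics/side5.png',s['pixels'][:,:,::-1])"
```

```text
bar x,z -0.0349 0.1476 r 0.1516 theta 1.256 side 0.0009 F [-3.4  0.3  3.9] op 0.009 rpy [ 1.7995e+02 -6.0000e-02  1.6454e+02] t 5.85
1.2 [ 0.043 -0.006  0.054]
1.3 [-0.051 -0.006  0.031]
1.4 [-0.147 -0.006  0.017]
1.5 [-0.244 -0.006  0.014]
1.6 [-0.341 -0.007  0.02 ]
1.7 [-0.436 -0.007  0.035]
1.8 [-0.53  -0.007  0.06 ]
1.9 [-0.621 -0.007  0.094]
```

View pics/side5.png

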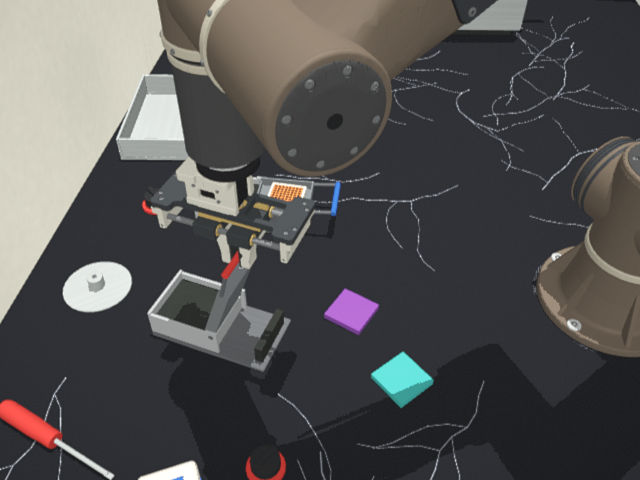

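>>> {"op": "drive_tool", "data": {"moves": [[-0.05,0,-0.005,0,0,0],[-0.1,0,-0.012,0,0,0],[-0.15,0,-0.018,0,0,0],[-0.2,0,-0.02,0,0,0],[-0.25,0,-0.018,0,0,0],[-0.3,0,-0.015,0,0,0],[-0.3,0,-0.015,0,0,0]]}}

```text
clock: 6.6
tool_pos: [0.6257, 0.1277, 0.1712]
orientation: [179.9, 0.0, 164.5]
force: [-0.8, 0.7, 6.3]
opening: 0.009
```

```bash
python3 -c "
from h import *
arc(np.arange(1.5,2,.1))
s=vision.snapshot('side');cv2.imwrite('pics/side6.png',cv2.resize(s['pixels'][120:400,100:400,::-1],None,fx=2.5,fy=2))
for st,c,m in comps(red(s['pixels']),15): print(c,st)
print(proj(s,O+np.array([0,0,.145])), proj(s,sensors.get_obs()['tool_pos']+[0,0,.0188]))"
```

```text
bar x,z 0.0115 0.15 r 0.1504 theta 1.565 side 0.001 F [-0.8  0.7  6.3] op 0.009 rpy [1.7994e+02 2.0000e-02 1.6453e+02] t 6.6
1.5 [ 0.065 -0.007  0.03 ]
1.6 [-0.032 -0.007  0.036]
1.7 [-0.127 -0.007  0.052]
1.8 [-0.221 -0.007  0.077]
1.9 [-0.312 -0.007  0.111]
[162.57894737 206.73684211] [160 204   6   6  19]
[199.09278351 255.08247423] [190 241  18  26 194]
[ 28.58715596 423.18207481] [   0  400   62   49 1417]
[279.9726776  469.17486339] [266 452  20  28 183]
[250.28776978 471.45323741] [245 457  20  23 139]
[214.85580256 245.41086426] [206.76067332 241.13918526]
```

View pics/side6.png

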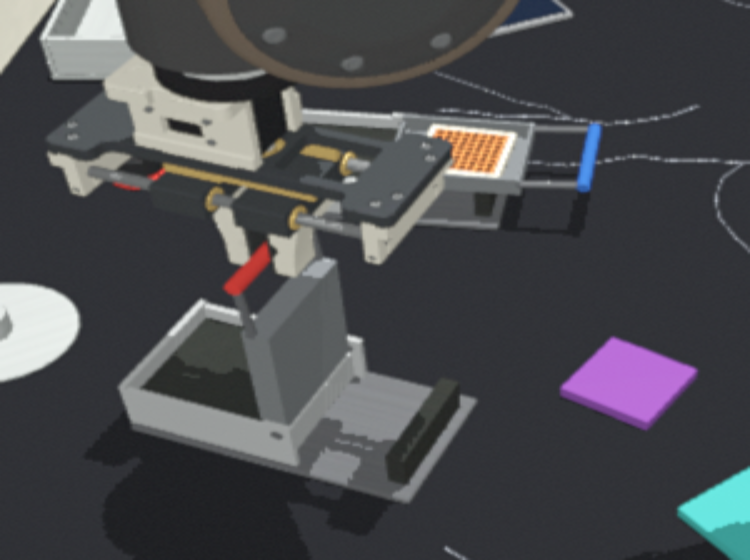

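>>> {"op": "drive_tool", "data": {"moves": [[-0.05,0,0.0,0,0,0],[-0.1,0,0.01,0,0,0],[-0.15,0,0.02,0,0,0],[-0.2,0,0.035,0,0,0],[-0.25,0,0.055,0,0,0],[-0.3,0,0.073,0,0,0],[-0.33,0,0.09,0,0,0],[-0.33,0,0.09,0,0,0]]}}

```text
clock: 7.45
tool_pos: [0.674, 0.1141, 0.1573]
orientation: [180.0, 0.0, 164.5]
force: [0.7, -1.0, 2.3]
opening: 0.009
```

```bash
python3 -c "
from h import *
arc(np.arange(1.5,2,.1))
s=vision.snapshot('side');cv2.imwrite('pics/side7.png',cv2.resize(s['pixels'][120:400,100:400,::-1],None,fx=2.5,fy=2))
s=vision.snapshot('top');cv2.imwrite('pics/top7.png',s['pixels'][:,:,::-1])"
```

```text
bar x,z 0.0616 0.1361 r 0.1494 theta 1.913 side 0.0009 F [ 0.7 -1.   2.3] op 0.009 rpy [1.7995e+02 5.0000e-02 1.6450e+02] t 7.45
1.5 [ 0.4   -0.005 -0.063]
1.6 [ 0.303 -0.005 -0.057]
1.7 [ 0.207 -0.006 -0.041]
1.8 [ 0.113 -0.006 -0.016]
1.9 [ 0.023 -0.006  0.019]
```

View pics/side7.png

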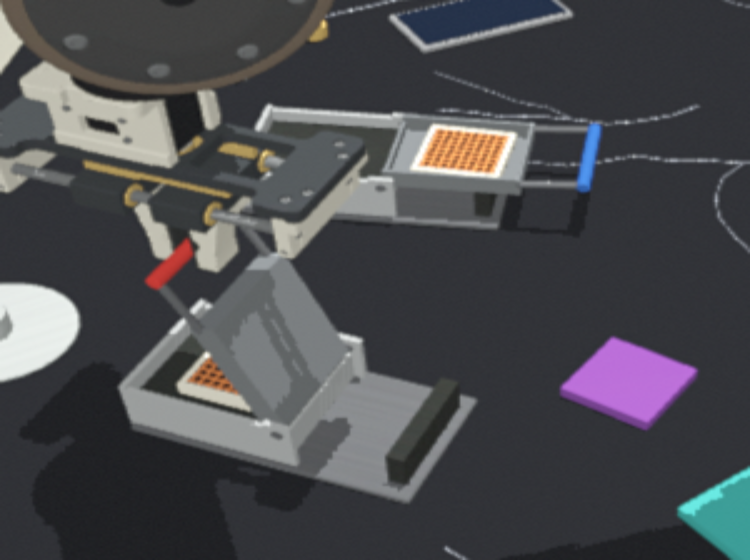

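The tile lies on the deck with its orange grid up (crop about (215,375)). Next I bring the tray back.

>>> {"op": "drive_tool", "data": {"moves": [[0.045,0,-0.018,0,0,0],[0.09,0,-0.035,0,0,0],[0.14,0,-0.048,0,0,0],[0.185,0,-0.06,0,0,0],[0.23,0,-0.07,0,0,0],[0.28,0,-0.078,0,0,0],[0.33,0,-0.082,0,0,0],[0.33,0,-0.082,0,0,0]]}}

```text
clock: 8.35
tool_pos: [0.6248, 0.128, 0.1706]
orientation: [179.9, 0.0, 164.6]
force: [0.9, -2.9, 5.3]
opening: 0.0091
```

```bash
python3 -c "
from h import *
arc(np.arange(.6,1.65,.1))
s=vision.snapshot('side');cv2.imwrite('pics/side8.png',cv2.resize(s['pixels'][120:400,100:400,::-1],None,fx=2.5,fy=2))"
```

```text
bar x,z 0.0105 0.1494 r 0.1497 theta 1.558 side 0.001 F [ 0.9 -2.9  5.3] op 0.0091 rpy [1.7991e+02 5.0000e-02 1.6455e+02] t 8.35
0.6 [ 0.823 -0.005  0.383]
0.7 [ 0.758 -0.005  0.311]
0.8 [ 0.686 -0.005  0.246]
0.9 [ 0.608 -0.005  0.188]
1.0 [ 0.525 -0.005  0.139]
1.1 [ 0.437 -0.006  0.098]
1.2 [ 0.346 -0.006  0.066]
1.3 [ 0.252 -0.006  0.043]
1.4 [ 0.156 -0.006  0.03 ]
1.5 [ 0.059 -0.006  0.026]
1.6 [-0.038 -0.007  0.032]
```

View pics/side8.png

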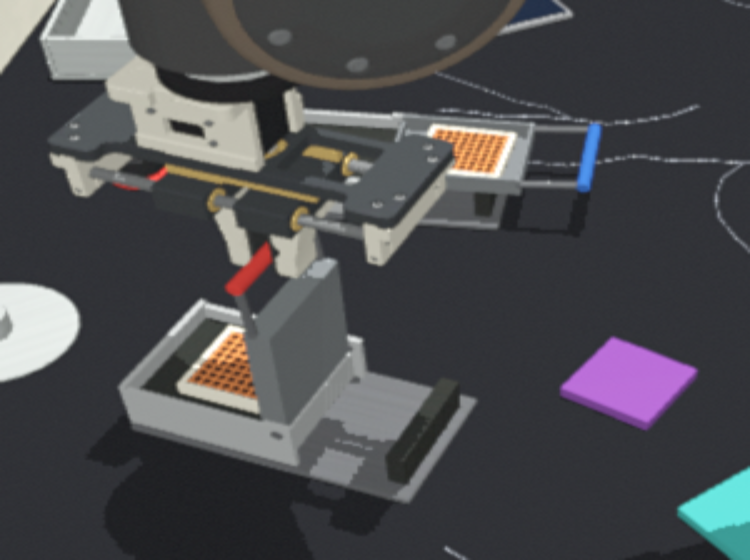

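>>> {"op": "drive_tool", "data": {"moves": [[0.1,0,-0.003,0,0,0],[0.2,0,0.0,0,0,0],[0.3,0,0.012,0,0,0],[0.4,0,0.046,0,0,0],[0.5,0,0.09,0,0,0],[0.61,0,0.16,0,0,0],[0.69,0,0.222,0,0,0],[0.69,0,0.222,0,0,0]]}}

```text
clock: 9.2
tool_pos: [0.5233, 0.1564, 0.1356]
orientation: [179.9, -0.1, 164.6]
force: [-2.4, 2.0, 1.2]
opening: 0.0088
```

```bash
python3 -c "
from h import *
arc(np.arange(0,.85,.1))"
```

```text
bar x,z -0.0949 0.1144 r 0.1486 theta 0.796 side 0.001 F [-2.4  2.   1.2] op 0.0088 rpy [ 1.7992e+02 -1.1000e-01  1.6457e+02] t 9.2
0.0 [ 0.333 -0.007  0.683]
0.1 [ 0.32  -0.007  0.587]
0.2 [ 0.298 -0.007  0.493]
0.3 [ 0.267 -0.007  0.401]
0.4 [ 0.226 -0.007  0.313]
0.5 [ 0.177 -0.007  0.229]
0.6 [ 0.12  -0.007  0.151]
0.7 [ 0.055 -0.007  0.079]
0.8 [-0.016 -0.007  0.014]
```

>>> {"op": "drive_tool", "data": {"moves": [[0.07,0,0.065,0,0,0],[0.136,0,0.137,0,0,0],[0.193,0,0.215,0,0,0],[0.24,0,0.3,0,0,0],[0.28,0,0.387,0,0,0],[0.31,0,0.48,0,0,0],[0.33,0,0.55,0,0,0],[0.33,0,0.55,0,0,0]]}}

```text
clock: 10.0
tool_pos: [0.4765, 0.1695, 0.052]
orientation: [180.0, -0.0, 164.6]
force: [10.6, -6.4, -3.3]
opening: 0.0089
```

```bash
python3 -c "
from h import *
arc(np.arange(0,.25,.1))"
```

```text
bar x,z -0.1434 0.0308 r 0.1467 theta 0.129 side 0.0011 F [10.6 -6.4 -3.3] op 0.0089 rpy [ 1.7996e+02 -5.0000e-02  1.6460e+02] t 10.0
0.0 [ 0.01  -0.008  0.125]
0.1 [-0.002 -0.008  0.029]
0.2 [-0.025 -0.008 -0.065]
```

>>> {"op": "drive_tool", "data": {"moves": [[0,0,0.04,0,0,0],[0,0,0.08,0,0,0],[0,0,0.11,0,0,0],[0,0,0.11,0,0,0],[0,0,0.11,0,0,0]]}}

```text
clock: 10.5
tool_pos: [0.4755, 0.1699, 0.0368]
orientation: [180.0, -0.1, 164.6]
force: [-14.4, 2.4, 28.8]
opening: 0.0091
```

```bash
python3 -c "
from h import *
arc(np.arange(0,.25,.1))
s=vision.snapshot('side');cv2.imwrite('pics/side9.png',cv2.resize(s['pixels'][120:400,100:400,::-1],None,fx=2.5,fy=2))"
```

```text
bar x,z -0.1445 0.0156 r 0.1454 theta 0.025 side 0.0013 F [-14.4   2.4  28.8] op 0.0091 rpy [ 1.7997e+02 -1.2000e-01  1.6462e+02] t 10.5
0.0 [ 0.003 -0.008  0.024]
0.1 [-0.009 -0.008 -0.072]
0.2 [-0.032 -0.008 -0.166]
```

View pics/side9.png

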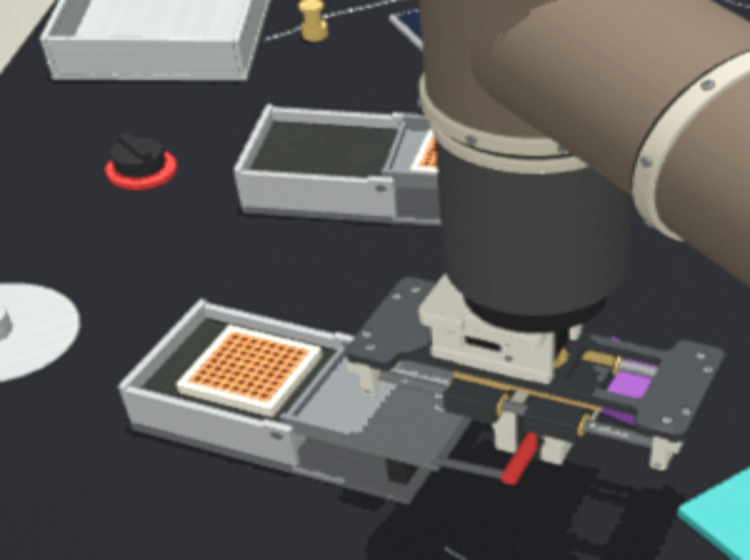

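The tray is down, with an upward reaction of 29 N. I hold at the measured pose to relieve that, open partway, and rise.

>>> {"op": "drive_tool", "data": {"moves": [[0,0,0,0,0,0],[0,0,0,0,0,0]]}}

```text
clock: 10.75
tool_pos: [0.4754, 0.17, 0.0371]
orientation: [180.0, -0.1, 164.6]
force: [-3.0, -1.7, 11.7]
opening: 0.0087
```

>>> {"op": "drive_tool", "data": {"moves": [[0,0,0,0,0,0],[0,0,0,0,0,0],[0,0,0,0,0,0],[0,0,0,0,0,0],[0,0,0,0,0,0]], "fingers": -0.45}}

```text
clock: 11.25
tool_pos: [0.4752, 0.1699, 0.0368]
orientation: [180.0, -0.1, 164.6]
force: [0.0, 0.1, -0.1]
opening: 0.0242
```

>>> {"op": "drive_tool", "data": {"moves": [[0,0,-0.08,0,0,0],[0,0,-0.2,0,0,0],[0,0,-0.4,0,0,0],[0,0,-0.6,0,0,0],[0,0,-0.8,0,0,0],[0,0,-0.8,0,0,0]]}}

```text
clock: 11.85
tool_pos: [0.4777, 0.1711, 0.162]
orientation: [179.6, 0.2, 164.7]
force: [0.1, -0.2, -1.2]
opening: 0.0239
```

>>> {"op": "drive_tool", "data": {"moves": [[0,0.25,0,0,0,0],[0,0.5,0,0,0,0],[0,0.75,0,0,0,0],[0,1,0,0,0,0],[0,1,0,0,0,0],[0,1,0,0,0,0]]}}

```text
clock: 12.45
tool_pos: [0.5171, 0.3162, 0.1625]
orientation: [179.7, 0.1, 164.7]
force: [-0.2, 0.2, -0.2]
opening: 0.024
```

```bash
python3 -c "
from h import *
o=sensors.get_obs();print(o['force'],o['opening'],o['clock'])
v=np.array([-u[1],u[0],0])
S={n:vision.snapshot(n) for n in ['side','top']}
for n,s in S.items():
    im=s['pixels'];cv2.imwrite(f'pics/{n}10.png',im[:,:,::-1])
    h=cv2.cvtColor(im,cv2.COLOR_RGB2HSV)
    o=(h[...,0]>4)&(h[...,0]<20)&(h[...,1]>120)&(h[...,2]>120)
    o=cv2.morphologyEx(o.astype(np.uint8),cv2.MORPH_CLOSE,np.ones((5,5)))
    for st,c,m in comps(o,200):
        p=onz(s,c,.044);d=p-O;print(n,'grid',c.round(1),st,p.round(4),'stand x,y',(d@u).round(4),(d@v).round(4))
    for st,c,m in comps(red(im),150):
        p=onz(s,c,.052)-O;
        if abs(p@u+.145)<.03: print(n,'bar',c.round(1),st,(p@u).round(4),(p@v).round(4))
"
```

```text
[-0.24611091  0.22959725 -0.18292455] 0.024004164094154606 12.45
side bar [267.3 470.1] [246 452  40  28 322] -0.1673 0.2082
top grid [208.3 134.2] [ 185  113   47   44 1327] [0.6585 0.1159 0.044 ] stand x,y 0.0462 -0.0016
top grid [387.7 204.5] [ 368  185   40   40 1367] [ 0.5633 -0.1486  0.044 ] stand x,y 0.0257 -0.2819
top bar [ 54.1 229.6] [ 32 210  35  35 386] -0.153 0.1505
top bar [160.2 256.4] [129 244  63  26 493] -0.1445 0.0004
```

View pics/side10.png

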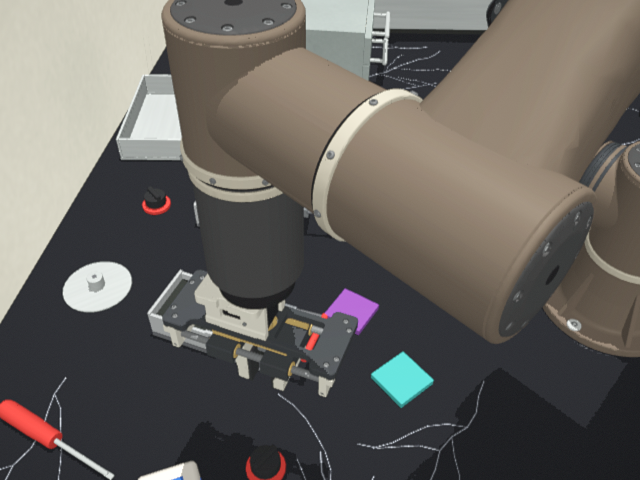

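View pics/top10.png

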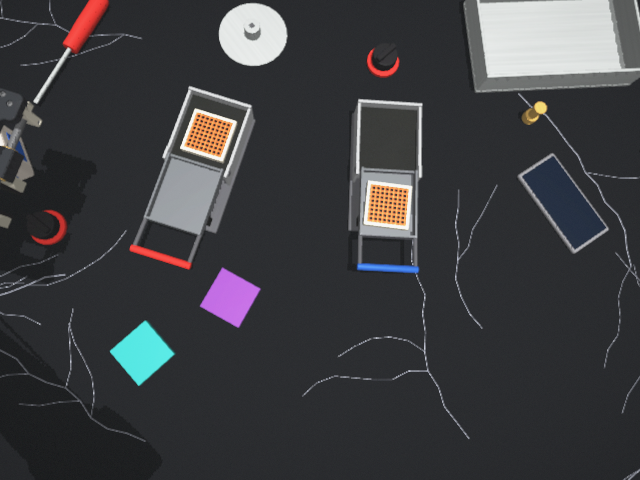

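The tile's centre is 46 mm beyond the hinge and 2 mm off the middle line, with the grid up. The red bar is back at its starting pixel (160,256), and the blue tile is still at (388,204). The robot is clear, so I'm handing in.

```bash
python3 -c "
from plant import ticket; print(ticket.close_job())"
```

```text
the job is handed in; nothing more can be done
None
```

I gripped the red bar, swung the tray over to about 1.9 rad so the tile tumbled onto the deck, then brought the tray back down, let go and moved the arm clear. The job was handed in at about 12.5 s of the 54 s allowed.

**Last checks, from the top view:**
- **Tile:** It lies dark grid face up, about 46 mm beyond the hinge and 2 mm off the deck's middle line. I judged it flat by eye in the pictures and did not measure its tilt or height.
- **Red tray:** It is flat, and its bar is back at the same pixel as at the start, (160,256).
- **Blue tile:** It has not moved noticeably, still at pixel (388,204).
- **Robot:** It is touching nothing, and the measured force is about 0 N.

**What disagreed or failed:**
- **Force on the arc:** While lifting the tray, the force on the tool rose to about 24 N. My planned arc was about 2 mm off, so I corrected it by restarting each move from the measured position. It reached about 32 N as I set the tray down, still far below the 120 N limit.
- **Side camera:** In the final picture the arm hid the stand from the side camera. The last position check therefore rests on the top view alone, though an earlier side picture showed the same result.

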